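# Clamp the filter holder and hold its pump plunger at the gauge mark

## Robot

A 6-joint arm with a two-finger parallel gripper is mounted at the origin on a cart in front of the work surface, level with it; the furniture and walls round the work are solid. World frame = base frame: x ahead of the robot, y to its left, z up, the work surface at z = 0. Lengths are in m, angles in rad, forces in N, time in s.
With the tool pointing down it reaches from about 0.375 to 0.975 m from the base axis. Payload 3.8 kg.
Tool frame: the origin (TCP) lies where the fingers leave the gripper's body, on its centre line; the fingertips stand 73 mm ahead of it and the grasp point (between the pads) lies 54 mm ahead of it; z points along the fingers, y is the line along which they close (so a half turn about z gives the same grasp; the last joint's range is limited). The gripper opens to 85 mm and grips with 20 to 120 N. Pads are 22 mm wide; open, the fingers measure 114 mm over their backs; the gripper's body (76 mm by 85 mm) begins 54 mm behind the grasp point. The pads swing forward as they close: fully open they stand 13 mm farther back than shut.
Start: joints at [-1.35, 0.264, 1.604, -0, 1.274, -0.037], TCP at [0.172, -0.653, 0.304] pointing down, gripper open.
Joint ranges: [-2.63, 2.63], [-0.94, 2.18], [0.31, 2.57], [-1.31, 4.45], [0, 2.66], [-2.55, 2.55]. Speed limits (rad/s): [2.57, 2.57, 3.14, 3.14, 3.14, 3.14].

## Interface

Orientations are given as a rotation vector (axis times angle).
In Python, from workcell import read_state, viewer, bot gives the robot as it stands.
- The arm moves only by the tool jog_arm, never from a script. Its argument "increments" is a list that holds one entry, the list of rows, each a list of 7 numbers: the shift along the tool's x, y, z in units of 30 mm (1.0 is 30 mm), then the turn, a rotation vector about the tool's x, y, z in units of 6 degrees (1.0 is 6 degrees), then the opening, from -1 (shut) to 1 (fully open). A call has exactly 5 rows; each row shifts and turns the commanded pose from where the row before left it, along the tool's axes as they then stand; what a row does not reach is not made up. A row lasts 1/12 s, in which the tool goes at most 41.7 mm and 7.16 degrees, less where a joint would pass 70% of its speed; a pose out of reach is approached as far as the arm can. A call is refused whole if a number of a shift passes 1 or a number of a turn 1, either way. A call with a gripper value outside its range is refused whole. The fingers move at their own pace and stop on an object; "force" is the grip in N (left out, the last holds). Time passes only in rows, so rows that do not move let the fingers close, or fill a call up. It gives the time, the measured TCP pose, the force, the opening and the grip force at its end, in the units of the state.
- read_state(): the state, without advancing time (a new reading comes with each control period).
- viewer.read_camera(name): name is "scene" or "top" or "wrist"; returns (picture, depth): 420x560x3 uint8, blue, green, red; 420x560 float32, m along the optical axis (not along the pixel's ray), 0 where there is no reading.
- viewer.camera_params(name): a dict with "fx", "fy", "cx", "cy" (pixels), "R" (3x3) and "t" (3): a world point X has camera coordinates R X + t; the wrist camera has in their place "hand_eye" (4x4, takes a point from camera to tool coordinates, whose origin is the TCP and whose axes are the flange's). Camera axes: x right, y down, z forward; pixel columns grow to the right and rows downward; lengths in m; the calibration is good to about 2 mm. A picture is of the moment at which its call begins: read the wrist's pose just before it. camera_params takes no time and is no camera call.
- bot.finish_job(): hands the job in; it is judged then, once.
The state is a dict: "time": time; "q": joint angles; "joint_vel": joint speeds; "joint_torque": joint torques, N m; "tool_pos": TCP position; "tcp_rot": TCP orientation; "wrist_force": force on the tool from outside, world axes, zero at the start; "torque": the same for the moment, N m; "width": opening from 0.0 (shut) to 1.0 (fully open); "grip_force": force on a finger pad.
Only numpy, scipy, OpenCV 4.12 (cv2) and the standard library are available. Lean on these libraries where they do the work, as an engineer would, in place of code of your own. Each camera call takes 0.05 s, during which the arm holds its last target. There are 200 camera calls.

## Task

Get the membrane filter holder ready for its pressure check: turn both red bolt knobs clockwise to their end stops, so that each bar lies along the grey bridge, and only then press the blue spring-loaded pump cap down about 12 mm, until its top is level with the top of the green gauge post, without ever bottoming it. Hold it there with the fingers for at least three seconds and finish while still holding it at that level; never let go. Leave the flask, vial, beaker and tape roll where they are.

Things in the scene. Friction and masses are not known exactly. Their poses are not given: they have to be found in the camera images.
- filter_holder: fixed holder: base plate 120 x 250 x 12 mm (x, y, z), round steel housing, grey bridge bar along y (38 x 218 mm, top 64 mm high) with red bolt knobs at y = +85 (left) and -85 mm (right) and a blue pump cap at its middle. Origin: centre of the plate's underside, on the worktop; x away from the robot at yaw 0, z up; yaw within 0.45 rad.
- left_bolt_bar (a point): centre of the top of the left bolt's red bar (+y end of the bridge), 99 mm above the worktop. The bar is 50 mm long (this point's x axis), 12 mm wide (y) and 20 mm high (z from 79 to 99 mm), on a stem 11 mm thick; below it a steel washer at 67 mm. Pinch it across its 12 mm from above. The point turns with the bar.
- right_bolt_bar (a point): the same for the right bolt (-y end of the bridge).
- left_bolt (a joint): turn of the left bolt, rad, growing clockwise seen from above: 0 bar along the holder's x (across the bridge), 1.571 end stop, bar along the bridge (the holder's y). Starts between 0.3 and 0.9; friction about 0.08 Nm, stays where it is left.
- right_bolt (a joint): the same for the right bolt.
- pump_cap: round blue pump cap, 34 mm across, 10 mm thick; origin at the centre of its flat top face, 120 mm above the worktop when up; it moves straight down. Press on its middle with closed fingertips.
- pump (a joint): travel of the pump cap, m: 0 up, 0.024 bottomed, 0.012 level with the gauge post. Spring returned: 3 N to start, plus 0.5 N per mm (9 N at 12 mm); it rises again when let go.
- gauge_top (a point): centre of the top of the green gauge post (10 mm thick, fixed), 32 mm from the cap's axis on the holder's +x side, 108 mm above the worktop.
- erlenmeyer: loose glass conical flask, 49 mm across, 71 mm high, left (+y) of the holder; origin at the centre of its underside. Leave alone.
- sample_vial: loose glass vial with white cap, 22 mm across, 53 mm high, right (-y) of the holder; origin at the centre of its underside. Leave alone.
- beaker: loose small glass beaker, 58 mm across and high, left on the worktop; origin at the centre of its underside. Leave alone.
- tape_roll: loose blue tape roll, 68 mm across, 19 mm high, right on the worktop; origin at the centre of its underside. Leave alone.

How it is judged:
On the way, in this order (a step that is already met when the one before it is completed fails the run):
1. both bolts are turned home to their end stops (value of joint each of left_bolt, right_bolt above 1.45 rad), for 0.2 s.
2. the pump cap is pressed by the fingers to 12 mm travel (9 to 15 mm) and kept there for 2.5 s, bolts home (all of step 1 and value of joint pump between 0.009 and 0.015 m and contact force between the fingers and pump_cap above 4 N), for 2.5 s.
At the end, for the whole second after the job is handed in: The fingers still press the pump cap (over 4 N) and keep it still at 9 to 15 mm travel, top within 3 mm of level with the gauge post; both bolts are within about 0.12 rad of their end stops (all of step 2 and velocity of joint pump between -0.01 and 0.01 m/s); the arm keeps its last pose, push and grip.
It fails at once if the pump is pressed (over 5 mm) before both bolts are home (value of joint pump above 0.005 m and not (value of joint each of left_bolt, right_bolt above 1.45 rad)).
It fails at once if the pump cap is bottomed (over 22 mm) (value of joint pump above 0.022 m).
It fails at once if the flask, vial, beaker or tape roll is moved by over 25 mm or tipped (distance of any of erlenmeyer, sample_vial, beaker, tape_roll from where it was at the start of the episode above 0.025 m or angle between any of erlenmeyer, sample_vial, beaker, tape_roll's own z axis and vertical above 0.5 rad).
It also fails if it takes over 58 s, if anything falls off the work surface, if the arm or the gripper's body presses on something with over 40 N, if the wrist force passes 120 N, or if a joint passes its speed limit or range.

## Working session

There is one attempt and no reset: what is moved stays moved. The work goes in short steps, Python scripts to look and compute and a tool call to move; the robot and the scene stay as the last step left them, time stands still between calls to the robot, and variables do not carry over. Pictures are saved under pics/ and viewed, at most 10 in all, crops included, and the job is handed in when it is done.

Besides the shell and the picture viewer there is one more tool, called as name(argument=value, ...) on one line, values as JSON. jog_arm: Moves the arm, as the interface text tells. Its arguments: {"type":"object","properties":{"increments":{"type":"array","items":{"type":"array","items":{"type":"array","items":{"type":"number"}}}},"force":{"type":"number"}},"required":["increments"]}

```bash
mkdir -p pics
cat > h.py <<'E'
import numpy as np, cv2
from workcell import read_state, viewer, bot
def ray(cam,u,v,z):
    P=viewer.camera_params(cam); R=np.array(P["R"]);t=np.array(P["t"])
    d=R.T@np.array([(u-P["cx"])/P["fx"],(v-P["cy"])/P["fy"],1]); c=-R.T@t
    return c+d*(z-c[2])/d[2]
E
python3 - <<'E'
from h import *
for n in("scene","top"):
    p,d=viewer.read_camera(n); cv2.imwrite(f"pics/{n}0.png",p); np.savez(f"{n}0.npz",p=p,d=d)
s=read_state();print(s["tool_pos"],s["tcp_rot"],s["time"],s["width"])
p=np.load("top0.npz");d=p["d"];p=p["p"]
hsv=cv2.cvtColor(p,cv2.COLOR_BGR2HSV);H,S,V=cv2.split(hsv)
for name,m,z in(("red",((H<8)|(H>172))&(S>130)&(V>70),.099),("blue",(H>98)&(H<128)&(S>110)&(V>60),.12),("green",(H>45)&(H<85)&(S>100)&(V>50),.108)):
    cs,_=cv2.findContours(m.astype('uint8'),0,2)
    for c in cs:
        a=cv2.contourArea(c)
        if a<15: continue
        (u,v),wh,an=cv2.minAreaRect(c); b=cv2.boxPoints(((u,v),wh,an))
        w=np.array([ray("top",*q,z) for q in b]); 
        print(name,a,np.round((u,v),1),np.round(wh,1),"pos",ray("top",u,v,z).round(4),"edges",(w[1]-w[0]).round(3)[:2],(w[2]-w[1]).round(3)[:2],"depth",d[int(v),int(u)])
P=viewer.camera_params("top");print(P)
E
```

```text
[ 0.17197923 -0.6521881   0.30268466] [-3.11353132e+00 -4.03568263e-01  3.02027487e-04] 0.1 0.9995841090903024
red 79.5 [477.9 146. ] [ 2.9 43.9] pos [ 0.6348 -0.6454  0.099 ] edges [ 0.123 -0.064] [-0.004 -0.008] depth 1.5020943
red 58.5 [250.5 110. ] [10.  7.] pos [0.7632 0.0461 0.099 ] edges [-0.    -0.022] [-0.032  0.   ] depth 1.4216911
red 17.0 [28.5 58.5] [3. 9.] pos [0.9475 0.7487 0.099 ] edges [-0.001 -0.029] [-0.01 -0.  ] depth 1.2926711
red 25.0 [444.5  49. ] [4. 9.] pos [ 0.9472 -0.5636  0.099 ] edges [-0.001 -0.028] [-0.013  0.001] depth 1.2780374
blue 363.0 [417.  231.5] [21. 22.] pos [ 0.3765 -0.4404  0.12  ] edges [-0.001 -0.064] [-0.062  0.004] depth 1.471174
blue 95.0 [279.5 193.5] [11. 11.] pos [ 0.4968 -0.0388  0.12  ] edges [-0.001 -0.033] [-0.033  0.001] depth 1.3707702
blue 184.0 [528.9 206. ] [60.2  4.6] pos [ 0.4458 -0.7723  0.12  ] edges [ 0.    -0.014] [-0.178  0.006] depth 1.4742244
blue 93.5 [ 79.6 136.6] [ 3.9 35.5] pos [0.6838 0.5675 0.12  ] edges [ 0.016 -0.107] [-0.012 -0.002] depth 1.5239457
blue 55.5 [228.1 122.7] [9.4 7.6] pos [0.7176 0.1136 0.12  
[... 242 characters left out ...]
021 -0.003] [-0.008 -0.044] depth 1.4523295
blue 93.0 [102.7 106.8] [ 4.1 32.2] pos [0.7761 0.4991 0.12  ] edges [ 0.088 -0.048] [-0.007 -0.011] depth 1.533125
blue 24.0 [419.3  93.9] [ 3.4 10.6] pos [ 0.7954 -0.4703  0.12  ] edges [ 0.02  -0.027] [-0.009 -0.006] depth 1.3512028
blue 18.0 [12.7 89.7] [16.3  3.1] pos [0.8372 0.7814 0.12  ] edges [ 0.002 -0.009] [-0.051 -0.014] depth 1.2864795
{'fx': 458.6462265629562, 'fy': 458.6462265629562, 'cx': 271.0367436494761, 'cy': 205.11602125279944, 'R': array([[-0.01637622, -0.99972849, -0.01657633],
       [-0.99244876,  0.0182681 , -0.12129196],
       [ 0.12156184,  0.01446485, -0.99247846]]), 't': array([-0.00342283,  0.47371828,  1.42666476])}
```

View pics/top0.png

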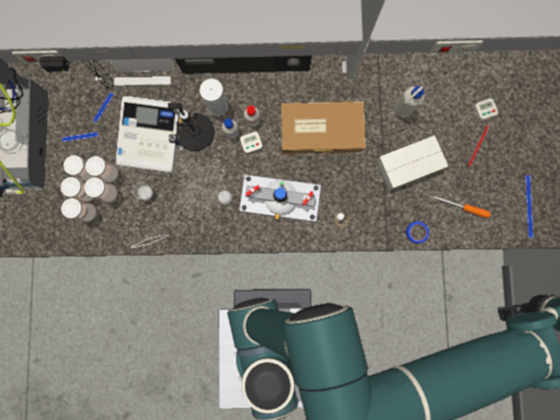

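View pics/scene0.png

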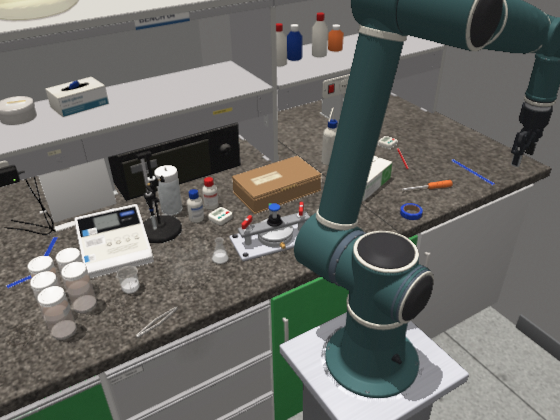

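Top view: the holder is centred near px (280,197), its cap at (280,193) and the red bars near (252,190) and (308,198). The flask is at (224,198), the vial at (340,217). I'll measure these more finely.

Run:
```python
from h import *
p=np.load("top0.npz");d=p["d"];p=p["p"]
H,S,V=cv2.split(cv2.cvtColor(p,cv2.COLOR_BGR2HSV))
m=((H<10)|(H>170))&(S>110)&(V>60); m[:170]=0;m[230:]=0;m[:,:230]=0;m[:,330:]=0
W=[]
n,l,st,c=cv2.connectedComponentsWithStats(m.astype('uint8'))
for i in range(1,n):
    if st[i,4]<4: continue
    ys,xs=np.where(l==i); w=np.array([ray("top",x,y,.099)[:2] for x,y in zip(xs,ys)])
    q=w-w.mean(0);e,v=np.linalg.eigh(q.T@q);print(st[i],w.mean(0).round(4),"dir",np.degrees(np.arctan2(v[1,1],v[0,1])))
print("flask",ray("top",224,198,.05),"vial",ray("top",340,217,.05))
cv2.imwrite("pics/crop.png",cv2.resize(p[165:235,205:355],None,fx=5,fy=5,interpolation=2))
P=viewer.camera_params("wrist");print(np.array(P["hand_eye"]).round(4),P["fx"])
```

```text
[254 186   5   5  19] [0.5193 0.0322] dir 124.24473757144355
[246 190   7   6  24] [0.5046 0.0549] dir 121.2612122322845
[308 191   5   6  19] [ 0.4975 -0.1319] dir 145.5704669080154
[303 198   5   7  24] [ 0.4746 -0.1153] dir 149.29134253602624
flask [0.49620313 0.13526917 0.05      ] vial [ 0.42982522 -0.2257728   0.05      ]
[[ 6.000e-04 -9.518e-01 -3.066e-01  7.890e-02]
 [ 1.000e+00  9.000e-04 -1.000e-03 -1.200e-03]
 [ 1.200e-03 -3.066e-01  9.518e-01 -7.110e-02]
 [ 0.000e+00  0.000e+00  0.000e+00  1.000e+00]] 321.1638923478327
```

View pics/crop.png

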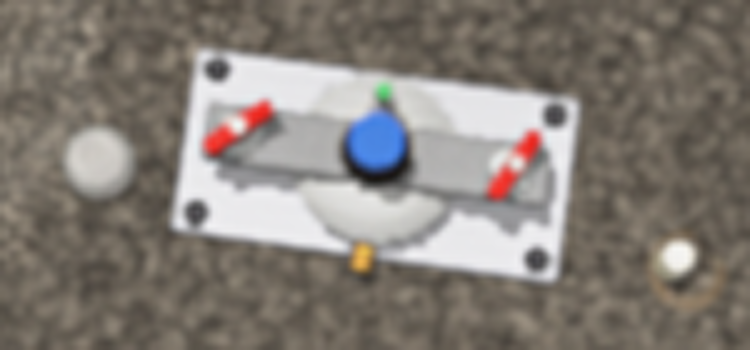

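Left bar is about (0.512,0.044), pointing -57°; right bar about (0.486,-0.124), pointing -36°. They are 0.170 m apart, which matches the sizes given. Holder yaw is about -9°. Next I'll go above it for a close look.

```bash
cat >> h.py <<'E'
from scipy.spatial.transform import Rotation as Ro
def pose():
    s=read_state(); return np.array(s["tool_pos"]),Ro.from_rotvec(s["tcp_rot"])
def plan(target,yaw,n,grip):
    """rows in tool units to reach target with tool down, x axis at yaw (deg)"""
    p,R=pose(); y=np.radians(yaw); c,s_=np.cos(y),np.sin(y)
    G=Ro.from_matrix(np.array([[c,s_,0],[s_,-c,0],[0,0,-1]]))
    rv=(R.inv()*G).as_rotvec()/n; dp=(np.array(target)-p)/n
    for i in range(n):
        print([*(R.inv().apply(dp)/.03).round(2).tolist(),*(np.degrees(rv)/6).round(2).tolist(),grip],end=",\n" if i%5==4 else ",")
        R=R*Ro.from_rotvec(rv)
E
python3 -c "
from h import *
plan((.505,-.02,.29),123,25,0)"
```

```text
[0.64, -0.7, 0.02, -0.0, -0.0, -0.72, 0],[0.7, -0.65, 0.02, -0.0, -0.0, -0.72, 0],[0.74, -0.6, 0.02, -0.0, -0.0, -0.72, 0],[0.79, -0.54, 0.02, -0.0, -0.0, -0.72, 0],[0.82, -0.48, 0.02, -0.0, -0.0, -0.72, 0],
[0.86, -0.41, 0.02, -0.0, -0.0, -0.72, 0],[0.89, -0.35, 0.02, -0.0, -0.0, -0.72, 0],[0.91, -0.28, 0.02, -0.0, -0.0, -0.72, 0],[0.93, -0.21, 0.02, -0.0, -0.0, -0.72, 0],[0.94, -0.14, 0.02, -0.0, -0.0, -0.72, 0],
[0.95, -0.07, 0.02, -0.0, -0.0, -0.72, 0],[0.95, 0.0, 0.02, -0.0, -0.0, -0.72, 0],[0.95, 0.07, 0.02, -0.0, -0.0, -0.72, 0],[0.94, 0.15, 0.02, -0.0, -0.0, -0.72, 0],[0.93, 0.22, 0.02, -0.0, -0.0, -0.72, 0],
[0.91, 0.29, 0.02, -0.0, -0.0, -0.72, 0],[0.88, 0.35, 0.02, -0.0, -0.0, -0.72, 0],[0.86, 0.42, 0.02, -0.0, -0.0, -0.72, 0],[0.82, 0.48, 0.02, -0.0, -0.0, -0.72, 0],[0.78, 0.54, 0.02, -0.0, -0.0, -0.72, 0],
[0.74, 0.6, 0.02, -0.0, -0.0, -0.72, 0],[0.69, 0.66, 0.02, -0.0, -0.0, -0.72, 0],[0.64, 0.71, 0.02, -0.0, -0.0, -0.72, 0],[0.58, 0.75, 0.02, -0.0, -0.0, -0.72, 0],[0.53, 0.79, 0.02, -0.0, -0.0, -0.72, 0],
```

jog_arm(increments=[[[0.64,-0.7,0.02,0,0,-0.72,0],[0.7,-0.65,0.02,0,0,-0.72,0],[0.74,-0.6,0.02,0,0,-0.72,0],[0.79,-0.54,0.02,0,0,-0.72,0],[0.82,-0.48,0.02,0,0,-0.72,0]]], force=40)

```text
time: 0.52
tool_pos: [0.2389, -0.5247, 0.3001]
tcp_rot: [-2.982, -0.985, -0.0]
wrist_force: [0.0, -0.2, 0.9]
width: 0.497
grip_force: 0.0
```

jog_arm(increments=[[[0.86,-0.41,0.02,0,0,-0.72,0],[0.89,-0.35,0.02,0,0,-0.72,0],[0.91,-0.28,0.02,0,0,-0.72,0],[0.93,-0.21,0.02,0,0,-0.72,0],[0.94,-0.14,0.02,0,0,-0.72,0]]])

```text
time: 0.93
tool_pos: [0.3058, -0.3984, 0.2973]
tcp_rot: [-2.745, -1.527, 0.0]
wrist_force: [-0.1, 0.4, 0.3]
width: 0.498
grip_force: 0.0
```

jog_arm(increments=[[[0.95,-0.07,0.02,0,0,-0.72,0],[0.95,0,0.02,0,0,-0.72,0],[0.95,0.07,0.02,0,0,-0.72,0],[0.94,0.15,0.02,0,0,-0.72,0],[0.93,0.22,0.02,0,0,-0.72,0]]])

```text
time: 1.35
tool_pos: [0.3725, -0.2721, 0.2945]
tcp_rot: [-2.41, -2.014, 0.0]
wrist_force: [1.1, 0.1, -0.4]
width: 0.499
grip_force: 0.0
```

jog_arm(increments=[[[0.91,0.29,0.02,0,0,-0.72,0],[0.88,0.35,0.02,0,0,-0.72,0],[0.86,0.42,0.02,0,0,-0.72,0],[0.82,0.48,0.02,0,0,-0.72,0],[0.78,0.54,0.02,0,0,-0.72,0]]])

```text
time: 1.77
tool_pos: [0.4392, -0.146, 0.2915]
tcp_rot: [-1.99, -2.431, 0.0]
wrist_force: [1.1, -0.0, 0.3]
width: 0.499
grip_force: 0.0
```

jog_arm(increments=[[[0.74,0.6,0.02,0,0,-0.72,0],[0.69,0.66,0.02,0,0,-0.72,0],[0.64,0.71,0.02,0,0,-0.72,0],[0.58,0.75,0.02,0,0,-0.72,0],[0.53,0.79,0.02,0,0,-0.72,0]]])

```text
time: 2.18
tool_pos: [0.5064, -0.0199, 0.2884]
tcp_rot: [-1.499, -2.76, 0.001]
wrist_force: [-0.4, 0.3, 0.1]
width: 0.498
grip_force: 0.0
```

jog_arm(increments=[[[0,0,0,0,0,0,0],[0,0,0,0,0,0,0],[0,0,0,0,0,0,0],[0,0,0,0,0,0,0],[0,0,0,0,0,0,0]]])

```text
time: 2.6
tool_pos: [0.5058, -0.0222, 0.2888]
tcp_rot: [-1.507, -2.756, 0.001]
wrist_force: [0.9, 0.5, -0.2]
width: 0.499
grip_force: 0.0
```

```bash
cat >> h.py <<'E'
def wray(px,z,p,R):
    """wrist pixels -> world points on plane z"""
    P=viewer.camera_params("wrist");E=np.array(P["hand_eye"])
    d=np.c_[(px[:,0]-P["cx"])/P["fx"],(px[:,1]-P["cy"])/P["fy"],np.ones(len(px))]
    d=R.apply(d@E[:3,:3].T); c=p+R.apply(E[:3,3])
    return c+d*((z-c[2])/d[:,2])[:,None]
def look(name):
    p,R=pose(); im,d=viewer.read_camera("wrist"); cv2.imwrite(f"pics/{name}.png",im)
    H,S,V=cv2.split(cv2.cvtColor(im,cv2.COLOR_BGR2HSV)); C=dict(fx=1)
    for nm,m,z in(("red",((H<10)|(H>170))&(S>110)&(V>60),.099),("blue",(H>98)&(H<128)&(S>110)&(V>60),.12),("green",(H>45)&(H<85)&(S>90)&(V>50),.108)):
        m&=(d<.45)
        m=cv2.morphologyEx(m.astype('uint8'),cv2.MORPH_CLOSE,np.ones((9,9)))
        n,l,st,c=cv2.connectedComponentsWithStats(m)
        for i in range(1,n):
            if st[i,4]<60: continue
            ys,xs=np.where(l==i)
            # keep only pixels whose depth puts them on the top face
            w=wray(np.c_[xs,ys].astype(float),z,p,R)
            P=viewer.camera_params("wrist");E=np.array(P["hand_eye"]);D=d[ys,xs]
            cam=np.c_[(xs-P["cx"])/P["fx"]*D,(ys-P["cy"])/P["fy"]*D,D]
            h=(p+R.apply(cam@E[:3,:3].T+E[:3,3]))[:,2]
            k=abs(h-z)<.006; 
            if k.sum()<20: print(nm,"no top",np.median(h));continue
            w=w[k,:2].astype(np.float32); (c0,wh,a)=cv2.minAreaRect(w); b=cv2.boxPoints((c0,wh,a)); e=max(b[1]-b[0],b[2]-b[1],key=np.linalg.norm)
            print(nm,"px",c[i].round(),"h",np.median(h[k]).round(4),"centre",np.round(c0,4),"size",np.round(wh,4),"dir",np.degrees(np.arctan2(e[1],e[0])).round(1))
    print(p.round(4),R.as_matrix().round(3).tolist(),read_state()["time"])
E
python3 -c "
from h import *
look('w1')"
```

```text
red px [333. 142.] h 0.0994 centre [0.513  0.0448] size [0.0123 0.048 ] dir -56.5
red no top 0.0223929942447727
red no top 0.055259010324200275
red px [199. 267.] h 0.099 centre [ 0.4765 -0.1124] size [0.0132 0.0234] dir -37.3
red px [546. 287.] h 0.1019 centre [0.7586 0.0417] size [0.0224 0.0367] dir -42.5
blue no top 0.055218619651404316
blue no top 0.08814127289417711
blue px [263. 227.] h 0.1209 centre [ 0.5009 -0.0388] size [0.0326 0.0342] dir -59.4
blue no top 0.01772367061040145
green px [293. 244.] h 0.1087 centre [ 0.5315 -0.0431] size [0.0086 0.012 ] dir -57.3
[ 0.5058 -0.0222  0.2888] [[-0.54, 0.842, -0.0], [0.842, 0.54, -0.0], [0.0, -0.0, -1.0]] 2.65
```

View pics/w1.png

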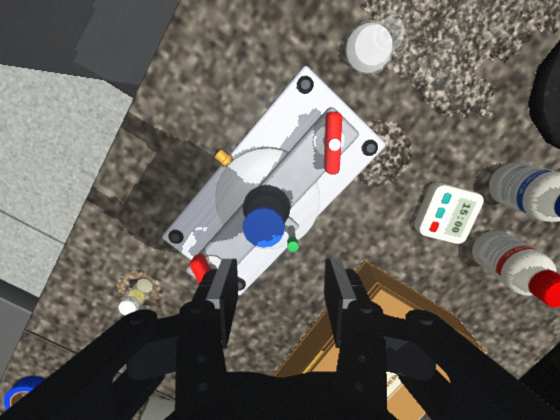

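The wrist view shows the left bar whole at px (333,142). The right bar is partly hidden by a finger near (199,267). The cap is at (263,227) and the gauge at (293,244). Heights and sizes agree with those given. Now to the left bar.

```bash
python3 -c "
from h import *
p,R=pose()
plan((.513,.0448,p[2]),123.5,5,0)
print(R.as_matrix()[:2].round(3), (p[2]-.148)/5/.03)"
```

```text
[0.35, 0.28, -0.0, -0.0, 0.0, -0.03, 0],[0.35, 0.28, -0.0, -0.0, 0.0, -0.03, 0],[0.35, 0.28, -0.0, -0.0, 0.0, -0.03, 0],[0.35, 0.28, -0.0, -0.0, 0.0, -0.03, 0],[0.35, 0.29, -0.0, -0.0, 0.0, -0.03, 0],
[[-0.54   0.842 -0.   ]
 [ 0.842  0.54  -0.   ]] 0.9391769702416033
```

jog_arm(increments=[[[0.35,0.28,0,0,0,-0.03,0],[0.35,0.28,0,0,0,-0.03,0],[0.35,0.28,0,0,0,-0.03,0],[0.35,0.28,0,0,0,-0.03,0],[0.35,0.29,0,0,0,-0.03,0]]])

```text
time: 3.07
tool_pos: [0.5128, 0.0454, 0.289]
tcp_rot: [1.485, 2.768, 0.0]
wrist_force: [0.2, 0.1, -0.3]
width: 0.499
grip_force: 0.0
```

jog_arm(increments=[[[0,0,0.6,0,0,0,0],[0,0,0.6,0,0,0,0],[0,0,0.5,0,0,0,0],[0,0,0.5,0,0,0,0],[0,0,0,0,0,0,0]]])

```text
time: 3.48
tool_pos: [0.5107, 0.045, 0.2196]
tcp_rot: [-1.482, -2.764, 0.005]
wrist_force: [-1.2, 0.4, -0.8]
width: 0.501
grip_force: 0.0
```

```bash
python3 -c "
from h import *
look('w2')"
```

```text
red px [285. 235.] h 0.0994 centre [0.5132 0.0463] size [0.0114 0.05  ] dir -56.8
red no top 0.022418588586670285
red no top 0.05544427836540994
red px [121. 370.] h 0.0992 centre [ 0.4706 -0.1094] size [0.0126 0.0022] dir 80.1
red px [547. 391.] h 0.099 centre [0.7573 0.0532] size [0.0164 0.0311] dir -5.8
red px [150. 404.] h 0.0986 centre [ 0.5039 -0.1288] size [0.0197 0.0101] dir 86.4
blue no top 0.055538095052110104
green px [237. 353.] h 0.1084 centre [ 0.5317 -0.0419] size [0.0093 0.0153] dir -74.1
[0.5107 0.045  0.2196] [[-0.553, 0.833, -0.006], [0.833, 0.553, -0.0], [0.003, -0.005, -1.0]] 3.5333
```

View pics/w2.png

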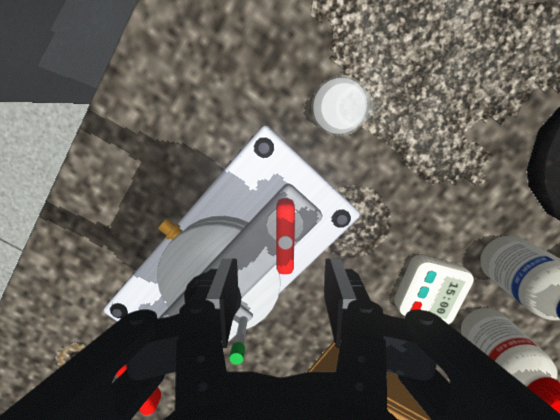

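The bar at px (285,235) is aligned with the fingers. I'll descend, pinch it, then turn it.

jog_arm(increments=[[[0,0.08,0.5,0,0,0,0],[0,0,0.5,0,0,0,0],[0,0,0.5,0,0,0,0],[0,0,0.5,0,0,0,0],[0,0,0.39,0,0,0,0]]])

```text
time: 3.95
tool_pos: [0.5156, 0.0467, 0.1515]
tcp_rot: [1.483, 2.768, 0.001]
wrist_force: [-1.0, 0.5, -1.0]
width: 0.502
grip_force: 0.0
```

jog_arm(increments=[[[0,0,0,0,0,0,-1],[0,0,0,0,0,0,-1],[0,0,0,0,0,0,-1],[0,0,0,0,0,0,-1],[0,0,0,0,0,0,-1]]], force=50)

```text
time: 4.37
tool_pos: [0.5133, 0.0457, 0.1518]
tcp_rot: [-1.481, -2.768, 0.007]
wrist_force: [-6.9, -6.0, 2.2]
width: 0.122
grip_force: 50.1
```

jog_arm(increments=[[[0,0,0,0,0,0,-1],[0,0,0,0,0,0,-1],[0,0,0,0,0,0,-1],[0,0,0,0,0,0,-1],[0,0,0,0,0,0,-1]]])

```text
time: 4.78
tool_pos: [0.5133, 0.0457, 0.1518]
tcp_rot: [-1.481, -2.768, 0.007]
wrist_force: [-6.4, -6.4, 1.3]
width: 0.126
grip_force: 50.1
```

jog_arm(increments=[[[0,0,0,0,0,0.8,-1],[0,0,0,0,0,0.8,-1],[0,0,0,0,0,0.8,-1],[0,0,0,0,0,0.8,-1],[0,0,0,0,0,0.8,-1]]])

```text
time: 5.2
tool_pos: [0.5141, 0.046, 0.1518]
tcp_rot: [-2.03, -2.397, 0.005]
wrist_force: [-2.9, -4.9, -1.0]
width: 0.126
grip_force: 49.6
```

jog_arm(increments=[[[0,0,0,0,0,0.8,-1],[0,0,0,0,0,0.8,-1],[0,0,0,0,0,0.8,-1],[0,0,0,0,0,0.6,-1],[0,0,0,0,0,0,-1]]])

```text
time: 5.62
tool_pos: [0.5148, 0.046, 0.1518]
tcp_rot: [2.377, 2.052, -0.003]
wrist_force: [-2.5, -5.5, -2.5]
width: 0.124
grip_force: 49.6
```

```bash
python3 -c "
from h import *
s=read_state();print(s['torque'],s['wrist_force'],pose()[1].as_matrix()[:,0],np.degrees(np.arctan2(*pose()[1].as_matrix()[[1,0],0])))"
```

```text
[-0.81812063  0.31559288 -0.09759203] [-2.49773308 -5.4558546  -2.4920409 ] [ 0.14618757  0.9892547  -0.00208259] 81.59392675283382
```

jog_arm(increments=[[[0,0,0,0,0,0.3,-1],[0,0,0,0,0,0.2,-1],[0,0,0,0,0,0,-1],[0,0,0,0,0,0,-1],[0,0,0,0,0,0,-1]]])

```text
time: 6.03
tool_pos: [0.5148, 0.046, 0.1518]
tcp_rot: [2.424, 1.996, -0.003]
wrist_force: [-2.0, -4.4, -1.5]
width: 0.124
grip_force: 51.7
```

```bash
python3 -c "
from h import *
s=read_state();print(s['torque'],s['wrist_force'],np.degrees(np.arctan2(*pose()[1].as_matrix()[[1,0],0])))"
```

```text
[-0.75378505  0.25967991  0.85496656] [-2.04882925 -4.41905523 -1.45734705] 78.93013542307672
```

The reaction moment rose to 0.85 Nm, so the left bolt is on its stop. I'll release, rise and go to the right bolt.

jog_arm(increments=[[[0,0,0,0,0,0,0],[0,0,0,0,0,0,0],[0,0,0,0,0,0,0],[0,0,0,0,0,0,0],[0,0,-0.4,0,0,0,0]]])

```text
time: 6.45
tool_pos: [0.5136, 0.0472, 0.1618]
tcp_rot: [-2.428, -1.99, 0.005]
wrist_force: [-0.4, -0.4, -0.8]
width: 0.504
grip_force: 0.0
```

jog_arm(increments=[[[0,0,-0.6,0,0,0,0],[0,0,-0.6,0,0,0,0],[0,0,-0.6,0,0,0,0],[0,0,-0.6,0,0,0,0],[0,0,-0.2,0,0,0,0]]])

```text
time: 6.87
tool_pos: [0.5168, 0.0473, 0.2455]
tcp_rot: [2.427, 1.989, 0.008]
wrist_force: [0.7, 0.3, 0.2]
width: 0.497
grip_force: 0.0
```

```bash
python3 -c "
from h import *
plan((.489,-.1235,.235),143,15,0)"
```

```text
[-0.38, 0.01, 0.02, 0.0, 0.0, -0.71, 0],[-0.38, -0.02, 0.02, 0.0, 0.0, -0.71, 0],[-0.38, -0.04, 0.02, 0.0, 0.0, -0.71, 0],[-0.38, -0.07, 0.02, 0.0, 0.0, -0.71, 0],[-0.37, -0.1, 0.02, 0.0, 0.0, -0.71, 0],
[-0.36, -0.13, 0.02, 0.0, 0.0, -0.71, 0],[-0.35, -0.15, 0.02, 0.0, 0.0, -0.71, 0],[-0.34, -0.18, 0.02, 0.0, 0.0, -0.71, 0],[-0.33, -0.21, 0.02, 0.0, 0.0, -0.71, 0],[-0.31, -0.23, 0.02, 0.0, 0.0, -0.71, 0],
[-0.29, -0.25, 0.02, 0.0, 0.0, -0.71, 0],[-0.27, -0.27, 0.02, 0.0, 0.0, -0.71, 0],[-0.25, -0.29, 0.02, 0.0, 0.0, -0.71, 0],[-0.23, -0.31, 0.02, 0.0, 0.0, -0.71, 0],[-0.2, -0.33, 0.02, 0.0, 0.0, -0.71, 0],
```

jog_arm(increments=[[[-0.38,0.01,0.02,0,0,-0.71,0],[-0.38,-0.02,0.02,0,0,-0.71,0],[-0.38,-0.04,0.02,0,0,-0.71,0],[-0.38,-0.07,0.02,0,0,-0.71,0],[-0.37,-0.1,0.02,0,0,-0.71,0]]])

```text
time: 7.28
tool_pos: [0.5054, -0.0099, 0.2383]
tcp_rot: [2.015, 2.41, 0.0]
wrist_force: [-0.4, -0.0, -0.3]
width: 0.498
grip_force: 0.0
```

jog_arm(increments=[[[-0.36,-0.13,0.02,0,0,-0.71,0],[-0.35,-0.15,0.02,0,0,-0.71,0],[-0.34,-0.18,0.02,0,0,-0.71,0],[-0.33,-0.21,0.02,0,0,-0.71,0],[-0.31,-0.23,0.02,0,0,-0.71,0]]])

```text
time: 7.7
tool_pos: [0.4958, -0.0669, 0.2353]
tcp_rot: [-1.535, -2.741, -0.0]
wrist_force: [-0.4, 0.7, -0.6]
width: 0.499
grip_force: 0.0
```

jog_arm(increments=[[[-0.29,-0.25,0.02,0,0,-0.71,0],[-0.27,-0.27,0.02,0,0,-0.71,0],[-0.25,-0.29,0.02,0,0,-0.71,0],[-0.23,-0.31,0.02,0,0,-0.71,0],[-0.2,-0.33,0.02,0,0,-0.71,0]]])

```text
time: 8.12
tool_pos: [0.4862, -0.1237, 0.2322]
tcp_rot: [1.002, 2.977, 0.0]
wrist_force: [-0.4, -0.4, 0.2]
width: 0.501
grip_force: 0.0
```

jog_arm(increments=[[[0,0,0,0,0,0,0],[0,0,0,0,0,0,0],[0,0,0,0,0,0,0],[0,0,0,0,0,0,0],[0,0,0,0,0,0,0]]])

```text
time: 8.53
tool_pos: [0.4865, -0.1226, 0.2323]
tcp_rot: [1.008, 2.975, 0.0]
wrist_force: [0.4, 0.0, -0.1]
width: 0.499
grip_force: 0.0
```

```bash
python3 -c "
from h import *
look('w3')"
```

```text
red px [516. 107.] h 0.0993 centre [0.5119 0.0416] size [0.0494 0.0129] dir 80.9
red px [279. 227.] h 0.0995 centre [ 0.4863 -0.1222] size [0.0114 0.0496] dir -35.8
red no top 0.022406422979732415
blue px [407. 179.] h 0.1211 centre [ 0.5004 -0.0393] size [0.0348 0.0332] dir 10.6
green px [417. 217.] h 0.1087 centre [ 0.5309 -0.0444] size [0.0135 0.0092] dir 10.0
[ 0.4865 -0.1226  0.2323] [[-0.794, 0.608, 0.0], [0.608, 0.794, 0.0], [-0.0, 0.0, -1.0]] 8.5833
```

View pics/w3.png

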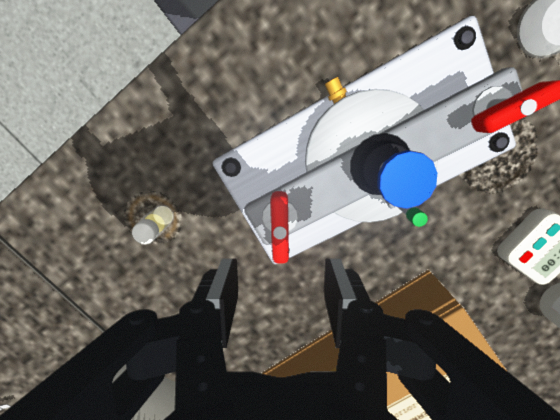

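The left bar at px (516,107) lies along the bridge at 80.9°. The right bar at (279,227) is aligned with the fingers. I'll descend, pinch and turn it: 63° plus a little to feel the stop.

jog_arm(increments=[[[0,0,0.6,0,0,-0.25,0],[0,0,0.6,0,0,0,0],[0,0,0.6,0,0,0,0],[0,0,0.5,0,0,0,0],[0,0,0.38,0,0,0,0]]])

```text
time: 9.0
tool_pos: [0.4858, -0.1227, 0.1504]
tcp_rot: [-0.968, -2.987, -0.0]
wrist_force: [-0.7, -0.5, -0.5]
width: 0.498
grip_force: 0.0
```

jog_arm(increments=[[[0,0,0,0,0,0,0],[0,0,0,0,0,0,-1],[0,0,0,0,0,0,-1],[0,0,0,0,0,0,-1],[0,0,0,0,0,0,-1]]])

```text
time: 9.42
tool_pos: [0.4869, -0.1238, 0.1531]
tcp_rot: [0.968, 2.987, -0.001]
wrist_force: [-2.0, -2.4, 3.0]
width: 0.126
grip_force: 50.0
```

jog_arm(increments=[[[0,0,0,0,0,0,-1],[0,0,0,0,0,0,-1],[0,0,0,0,0,0,-1],[0,0,0,0,0,0.3,-1],[0,0,0,0,0,0.7,-1]]])

```text
time: 9.83
tool_pos: [0.487, -0.1238, 0.1531]
tcp_rot: [1.125, 2.931, -0.001]
wrist_force: [-2.9, -2.4, 6.2]
width: 0.128
grip_force: 50.4
```

jog_arm(increments=[[[0,0,0,0,0,0.8,-1],[0,0,0,0,0,0.8,-1],[0,0,0,0,0,0.8,-1],[0,0,0,0,0,0.8,-1],[0,0,0,0,0,0.8,-1]]])

```text
time: 10.25
tool_pos: [0.4873, -0.1236, 0.1531]
tcp_rot: [1.713, 2.63, 0.001]
wrist_force: [-2.3, -1.8, 5.1]
width: 0.125
grip_force: 50.3
```

jog_arm(increments=[[[0,0,0,0,0,0.8,-1],[0,0,0,0,0,0.8,-1],[0,0,0,0,0,0.8,-1],[0,0,0,0,0,0.8,-1],[0,0,0,0,0,0.8,-1]]])

```text
time: 10.67
tool_pos: [0.4876, -0.1235, 0.1531]
tcp_rot: [2.222, 2.216, 0.003]
wrist_force: [0.1, -1.8, 3.8]
width: 0.128
grip_force: 50.1
```

jog_arm(increments=[[[0,0,0,0,0,0.8,-1],[0,0,0,0,0,0.6,-1],[0,0,0,0,0,0.4,-1],[0,0,0,0,0,0,-1],[0,0,0,0,0,0,-1]]])

```text
time: 11.08
tool_pos: [0.4878, -0.1236, 0.1531]
tcp_rot: [2.414, 2.005, 0.003]
wrist_force: [1.1, -1.0, 6.1]
width: 0.125
grip_force: 51.1
```

```bash
python3 -c "
from h import *
s=read_state();print(s['torque'],s['wrist_force'],np.degrees(np.arctan2(*pose()[1].as_matrix()[[1,0],0])))"
```

```text
[-0.25388364 -0.16487617  0.68149731] [ 1.11163242 -0.99546616  6.12609774] 79.4199746474733
```

At the stop too (0.68 Nm). Release and rise, then a check on the bars while over the cap.

jog_arm(increments=[[[0,0,0,0,0,0,0],[0,0,0,0,0,0,0],[0,0,0,0,0,0,0],[0,0,0,0,0,0,0],[0,0,-0.4,0,0,0,0]]])

```text
time: 11.5
tool_pos: [0.4842, -0.1225, 0.1613]
tcp_rot: [-2.416, -2.001, 0.005]
wrist_force: [-0.2, 0.8, -0.4]
width: 0.496
grip_force: 0.0
```

jog_arm(increments=[[[0,0,-0.7,0,0,0,0],[0,0,-0.7,0,0,0,0],[0,0,-0.7,0,0,0,0],[0,0,-0.5,0,0,0,-1],[0,0,0,0,0,0,-1]]])

```text
time: 11.92
tool_pos: [0.4886, -0.1239, 0.2465]
tcp_rot: [2.415, 2.0, 0.007]
wrist_force: [0.6, 0.1, 0.1]
width: 0.227
grip_force: 0.0
```

jog_arm(increments=[[[0,0,0,0,0,0,-1],[0,0,0,0,0,0,-1],[0,0,0,0,0,0,-1],[0,0,0,0,0,0,-1],[0,0,0,0,0,0,-1]]])

```text
time: 12.33
tool_pos: [0.4858, -0.123, 0.2405]
tcp_rot: [-2.418, -2.003, 0.002]
wrist_force: [0.1, -0.3, 0.1]
width: -0.001
grip_force: 0.0
```

```bash
python3 -c "
from h import *
look('w4')
plan((.5006,-.039,.225),81,5,-1)"
```

```text
red px [284. 222.] h 0.0993 centre [ 0.4882 -0.1215] size [0.0502 0.0116] dir 80.4
blue px [281.  97.] h 0.1211 centre [ 0.5009 -0.0393] size [0.0329 0.0333] dir -10.7
green px [333.  97.] h 0.109 centre [ 0.5321 -0.0442] size [0.0097 0.0093] dir 34.3
[ 0.4858 -0.123   0.2405] [[0.186, 0.983, -0.002], [0.983, -0.186, 0.001], [0.0, -0.002, -1.0]] 12.3833
[0.57, -0.01, 0.11, -0.0, -0.0, -0.06, -1],[0.57, -0.0, 0.11, -0.0, -0.0, -0.06, -1],[0.57, -0.0, 0.1, -0.0, -0.0, -0.06, -1],[0.57, 0.0, 0.1, -0.0, -0.0, -0.06, -1],[0.57, 0.01, 0.1, -0.0, -0.0, -0.06, -1],
```

View pics/w4.png

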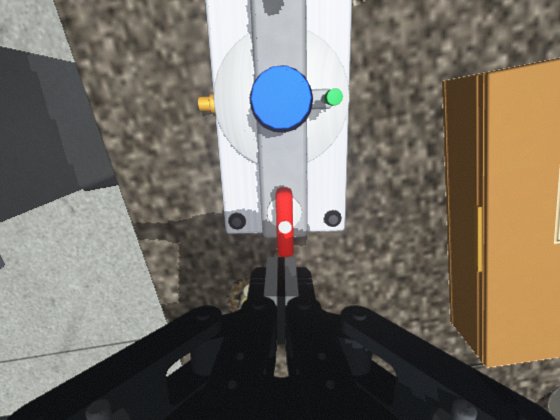

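Right bar px (284,222) lies along the bridge at 80.4°; cap at (281,97). I'll move over the cap and approach to just above it.

jog_arm(increments=[[[0.57,0,0.1,0,0,-0.06,-1],[0.57,0,0.1,0,0,-0.06,-1],[0.57,0,0.1,0,0,-0.06,-1],[0.57,0,0.1,0,0,-0.06,-1],[0.57,0,0.1,0,0,-0.06,-1]]])

```text
time: 12.8
tool_pos: [0.5012, -0.0383, 0.2262]
tcp_rot: [-2.387, -2.041, 0.001]
wrist_force: [0.3, -0.8, -0.1]
width: 0.0
grip_force: 0.0
```

jog_arm(increments=[[[0,0,0.3,0,0,0,-1],[0,0,0.3,0,0,0,-1],[0,0,0.2,0,0,0,-1],[0,0,0,0,0,0,-1],[0,0,0,0,0,0,-1]]])

```text
time: 13.22
tool_pos: [0.5006, -0.0397, 0.2018]
tcp_rot: [-2.388, -2.04, 0.002]
wrist_force: [0.3, 0.6, -0.1]
width: -0.001
grip_force: 0.0
```

```bash
python3 -c "
from h import *
p,R=pose();print(p,R.as_matrix().round(3),R.apply([0,0,.073])+p,read_state()['wrist_force'])"
```

```text
[ 0.50057865 -0.03968465  0.20179797] [[ 0.156  0.988 -0.002]
 [ 0.988 -0.156  0.   ]
 [-0.    -0.002 -1.   ]] [ 0.50042964 -0.03968033  0.12879812] [ 0.29166969  0.58664186 -0.0962446 ]
```

jog_arm(increments=[[[0,0,0.15,0,0,0,-1],[0,0,0.15,0,0,0,-1],[0,0,0.15,0,0,0,-1],[0,0,0.1,0,0,0,-1],[0,0,0,0,0,0,-1]]])

```text
time: 13.63
tool_pos: [0.5017, -0.0395, 0.1865]
tcp_rot: [2.387, 2.041, 0.0]
wrist_force: [-0.2, -1.7, 5.1]
width: -0.003
grip_force: 2.7
```

jog_arm(increments=[[[0,0,0.07,0,0,0,-1],[0,0,0.07,0,0,0,-1],[0,0,0,0,0,0,-1],[0,0,0,0,0,0,-1],[0,0,0,0,0,0,-1]]])

```text
time: 14.05
tool_pos: [0.5017, -0.0395, 0.1832]
tcp_rot: [2.386, 2.041, 0.0]
wrist_force: [-1.6, -1.4, 7.4]
width: 0.003
grip_force: 3.5
```

```bash
python3 -c "
from h import *
look('w5')
for n in ('scene',):
    im,d=viewer.read_camera(n);cv2.imwrite('pics/s5.png',cv2.resize(im[190:270,210:330],None,fx=6,fy=6,interpolation=2))
print(read_state()['wrist_force'])"
```

```text
red px [280.  91.] h 0.0995 centre [0.5142 0.0448] size [0.0487 0.0114] dir 81.6
red no top 0.022359509957583776
red px [281. 362.] h 0.0993 centre [ 0.4914 -0.1041] size [0.0208 0.0079] dir 81.1
blue px [279. 256.] h 0.1188 centre [ 0.5029 -0.0293] size [0.0085 0.0277] dir -6.7
green px [341. 268.] h 0.1085 centre [ 0.5324 -0.0426] size [0.0093 0.013 ] dir -79.7
[ 0.5017 -0.0395  0.1832] [[0.155, 0.988, 0.001], [0.988, -0.155, -0.001], [-0.001, 0.001, -1.0]] 14.1
[-1.88094752 -1.36913289  7.5818844 ]
```

View pics/w5.png

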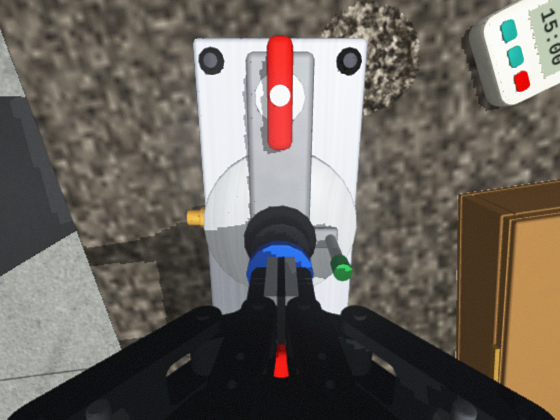

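Both bars lie along the bridge and the tips press the cap. The tip is at z = 0.110 and the force about 7.5 N, so travel is about 9.5 mm. I need about 2.4 mm more.

jog_arm(increments=[[[0,0,0.04,0,0,0,-1],[0,0,0.04,0,0,0,-1],[0,0,0,0,0,0,-1],[0,0,0,0,0,0,-1],[0,0,0,0,0,0,-1]]])

```text
time: 14.57
tool_pos: [0.5017, -0.0395, 0.181]
tcp_rot: [2.386, 2.041, 0.0]
wrist_force: [-2.0, -1.9, 8.0]
width: -0.0
grip_force: 4.1
```

```bash
python3 -c "
from h import *
p,R=pose(); s=read_state();print(p,s['wrist_force'])
im,d=viewer.read_camera('wrist')
H,S,V=cv2.split(cv2.cvtColor(im,cv2.COLOR_BGR2HSV))
P=viewer.camera_params('wrist');E=np.array(P['hand_eye'])
for n,m in (('blue',(H>98)&(H<128)&(S>110)&(V>60)),('green',(H>45)&(H<85)&(S>90)&(V>50))):
    m[:, :230]=0;m[:,360:]=0;m[:225]=0;m[300:]=0
    ys,xs=np.where(m);D=d[ys,xs]
    h=(p+R.apply(np.c_[(xs-P['cx'])/P['fx']*D,(ys-P['cy'])/P['fy']*D,D]@E[:3,:3].T+E[:3,3]))[:,2]
    print(n,len(h),np.percentile(h,[10,30,50,70,90]).round(4))
"
```

```text
[ 0.50173915 -0.03946258  0.18099748] [-2.01259584 -1.91031039  7.95224853]
blue 1178 [0.1068 0.1088 0.1092 0.1096 0.1102]
green 419 [0.1015 0.1063 0.1085 0.109  0.1096]
```

The cap top is within 1 mm of the gauge top. Now hold for over 3 s.

jog_arm(increments=[[[0,0,0,0,0,0,-1],[0,0,0,0,0,0,-1],[0,0,0,0,0,0,-1],[0,0,0,0,0,0,-1],[0,0,0,0,0,0,-1]]])

```text
time: 15.03
tool_pos: [0.5018, -0.0395, 0.181]
tcp_rot: [2.386, 2.041, 0.0]
wrist_force: [-2.5, -2.6, 8.0]
width: -0.001
grip_force: 4.1
```

jog_arm(increments=[[[0,0,0,0,0,0,-1],[0,0,0,0,0,0,-1],[0,0,0,0,0,0,-1],[0,0,0,0,0,0,-1],[0,0,0,0,0,0,-1]]])

```text
time: 15.45
tool_pos: [0.5017, -0.0395, 0.181]
tcp_rot: [2.386, 2.041, 0.0]
wrist_force: [-2.3, -1.8, 8.2]
width: -0.004
grip_force: 4.1
```

jog_arm(increments=[[[0,0,0,0,0,0,-1],[0,0,0,0,0,0,-1],[0,0,0,0,0,0,-1],[0,0,0,0,0,0,-1],[0,0,0,0,0,0,-1]]])

```text
time: 15.87
tool_pos: [0.5018, -0.0395, 0.181]
tcp_rot: [2.386, 2.041, 0.0]
wrist_force: [-2.5, -2.9, 8.1]
width: 0.004
grip_force: 4.1
```

jog_arm(increments=[[[0,0,0,0,0,0,-1],[0,0,0,0,0,0,-1],[0,0,0,0,0,0,-1],[0,0,0,0,0,0,-1],[0,0,0,0,0,0,-1]]])

```text
time: 16.28
tool_pos: [0.5018, -0.0395, 0.181]
tcp_rot: [2.386, 2.041, 0.0]
wrist_force: [-2.8, -1.9, 7.7]
width: -0.003
grip_force: 4.1
```

jog_arm(increments=[[[0,0,0,0,0,0,-1],[0,0,0,0,0,0,-1],[0,0,0,0,0,0,-1],[0,0,0,0,0,0,-1],[0,0,0,0,0,0,-1]]])

```text
time: 16.7
tool_pos: [0.5017, -0.0395, 0.181]
tcp_rot: [2.386, 2.041, 0.0]
wrist_force: [-1.9, -1.1, 8.0]
width: 0.001
grip_force: 4.1
```

jog_arm(increments=[[[0,0,0,0,0,0,-1],[0,0,0,0,0,0,-1],[0,0,0,0,0,0,-1],[0,0,0,0,0,0,-1],[0,0,0,0,0,0,-1]]])

```text
time: 17.12
tool_pos: [0.5018, -0.0395, 0.181]
tcp_rot: [2.386, 2.041, 0.0]
wrist_force: [-1.9, -2.4, 8.0]
width: 0.003
grip_force: 4.1
```

jog_arm(increments=[[[0,0,0,0,0,0,-1],[0,0,0,0,0,0,-1],[0,0,0,0,0,0,-1],[0,0,0,0,0,0,-1],[0,0,0,0,0,0,-1]]])

```text
time: 17.53
tool_pos: [0.5017, -0.0395, 0.181]
tcp_rot: [2.386, 2.041, 0.0]
wrist_force: [-2.0, -2.5, 7.9]
width: 0.002
grip_force: 4.1
```

jog_arm(increments=[[[0,0,0,0,0,0,-1],[0,0,0,0,0,0,-1],[0,0,0,0,0,0,-1],[0,0,0,0,0,0,-1],[0,0,0,0,0,0,-1]]])

```text
time: 17.95
tool_pos: [0.5018, -0.0395, 0.181]
tcp_rot: [2.386, 2.041, 0.0]
wrist_force: [-1.4, -1.4, 8.4]
width: -0.002
grip_force: 4.1
```

jog_arm(increments=[[[0,0,0,0,0,0,-1],[0,0,0,0,0,0,-1],[0,0,0,0,0,0,-1],[0,0,0,0,0,0,-1],[0,0,0,0,0,0,-1]]])

```text
time: 18.37
tool_pos: [0.5018, -0.0395, 0.181]
tcp_rot: [2.386, 2.041, 0.0]
wrist_force: [-1.3, -2.3, 8.8]
width: -0.004
grip_force: 4.1
```

```bash
python3 -c "
from h import *
print(bot.finish_job())"
```

```text
the job is handed in; nothing more can be done
None
```

Both bolts were turned to their end stops, and the pump cap was then pressed to about 12 mm (within 1 mm of the gauge top), held steady for over 3.8 s and still held at hand-in; the judge returned no verdict.

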